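# Set up a product clip on the counter turntable

## Task

The counter recorder is still playing back the last clip. First press its stop key (square) so that the play key pops up; then stand the padlock on the turntable's single line and the tape measure on its double line, each gently set down upright, centred on the line and lengthways along it, without turning the turntable. When both stand there, press the record key (round dot) so that it stays down and the stop key pops up; leave the other goods on the counter where they are.

Things in the scene. Friction and masses are not known exactly. Their poses are not given: they have to be found in the camera images.
- recorder: fixed grey box 130 x 210 x 60 mm with a row of four black latching keys along its y axis on top, 42 mm apart, 25 mm towards -x from its middle; the keys are told apart by a white raised sign: square = stop, round dot = record, one triangle = play, two triangles = fast. The bank is interlocked: pressing a key fully latches it down and pops up the one that was down. Play is down at the start. Origin at the centre of the underside, x away from the keys' side, z up
- stop_top (a point): centre of the top face of the key with a square (stop): a black cap 40 mm (recorder x) by 30 mm (recorder y). Its top is 75 mm above the recorder's underside when up, about 65 mm when latched down, 63 mm when pressed to its stop; pressing straight down needs up to about 3 N, and it latches once pressed to the stop and let go. Its slot in the row changes from run to run. Point is on the key and moves with it; axes as the recorder's
- record_top (a point): centre of the top face of the key with a round dot (record): a black cap 40 mm (recorder x) by 30 mm (recorder y). Its top is 75 mm above the recorder's underside when up, about 65 mm when latched down, 63 mm when pressed to its stop; pressing straight down needs up to about 3 N, and it latches once pressed to the stop and let go. Its slot in the row changes from run to run. Point is on the key and moves with it; axes as the recorder's
- play_top (a point): centre of the top face of the key with one triangle (play): a black cap 40 mm (recorder x) by 30 mm (recorder y). Its top is 75 mm above the recorder's underside when up, about 65 mm when latched down, 63 mm when pressed to its stop; pressing straight down needs up to about 3 N, and it latches once pressed to the stop and let go. Its slot in the row changes from run to run. Point is on the key and moves with it; axes as the recorder's
- fast_top (a point): centre of the top face of the key with two triangles (fast; not needed): a black cap 40 mm (recorder x) by 30 mm (recorder y). Its top is 75 mm above the recorder's underside when up, about 65 mm when latched down, 63 mm when pressed to its stop; pressing straight down needs up to about 3 N, and it latches once pressed to the stop and let go. Its slot in the row changes from run to run. Point is on the key and moves with it; axes as the recorder's
- turntable: white disc 224 mm across, 14 mm thick, its top 40 mm above the counter, turning very freely and without limit about a vertical axis on a fixed foot. Three marks of thin black radial lines, each 70 mm long from 35 to 105 mm from the centre: one line along its +x, two parallel lines 10 mm apart along its +y, three lines (not needed) at 135 degrees clockwise from +x. Origin on the axis, 14 mm below the top face
- single_mark (a point): middle of the single line on the disc's top face, 70 mm from the axis; the line runs along this frame's x
- double_mark (a point): middle of the double line on the disc's top face, 70 mm from the axis; the lines run along this frame's y
- padlock: brass padlock standing on its base, shackle up: body 44 (x, lengthways) x 20 (y) x 36 mm high, steel shackle 33 mm wide, 7 mm thick, rising to 65 mm; about 220 g. Origin at the centre of the underside, z up. Grip it across y on the body
- tape: grey tape measure standing upright: 64 (x, lengthways) x 34 (y) mm, 40 mm high at the front (+x) and 58 mm over the rest (from x = -29 to +15 mm), small steel hook at the front reaching x = +36 mm; about 260 g. Origin at the centre of the underside of the 64 mm block, z up. Grip it across y
- socket: steel socket, 24 mm across, 28 mm high, standing between the padlock and the tape measure. Origin under its centre; a bystander, leave it where it is
- wrench: steel wrench 160 mm long lying flat. Origin at its underside; a bystander, leave it where it is
- driver: screwdriver 190 mm long lying flat. Origin at its underside; a bystander, leave it where it is
- glue: white-capped bottle, 48 mm across, 130 mm high. Origin under its centre; a bystander, leave it where it is
- screwbin: open plastic bin 110 x 90 x 50 mm. Origin under its centre; a bystander, leave it where it is
- masking: roll of tape lying flat, 80 mm across, 25 mm high. Origin under its centre; a bystander, leave it where it is

How it is judged:
By the outcome, as a careful person would: the job done as asked, in the order asked, and still so for the second after the job is handed in, with the robot touching nothing.
It also fails if it takes over 72 s, if anything falls off the work surface, if the arm or the gripper's body presses on something with over 40 N, if the wrist force passes 120 N, or if a joint passes its speed limit or range.

## Robot

A 7-joint arm with a two-finger parallel gripper is mounted at the origin on the work surface. World frame = base frame: x ahead of the robot, y to its left, z up, the work surface at z = 0. Lengths are in m, angles in rad, forces in N, time in s.
With the tool pointing down it reaches from about 0.35 to 0.9 m from the base axis. Payload 8.1 kg.
Tool frame: the origin (TCP) lies on the centre line of the jaws, within the pads' length; the fingertips stand 25 mm ahead of it and the grasp point (between the pads) lies 6 mm ahead of it (manip.tip_extent is the distance from the TCP to the fingertips, in m); z points along the fingers, y is the line along which they close (so a half turn about z gives the same grasp; the last joint's range is limited). The gripper opens to 92 mm and grips with 3 to 60 N. Pads are 19 mm wide; open, the fingers measure 130 mm over their backs; the gripper's body (75 mm by 190 mm) begins 47 mm behind the grasp point.
Start: joints at [-1.288, 0.434, 0.025, 1.573, -0.012, 1.134, -0.075], TCP at [0.235, 0.579, 0.252] pointing down, gripper open.
Joint ranges: [-2.62, 2.62], [-0.44, 2.09], [-1.27, 1.32], [0.08, 2.57], [-1.32, 4.46], [0.12, 2], [-2.74, 2.74]. Speed limits (rad/s): [2.22, 2.22, 3.01, 3.01, 3.14, 3.14, 3.14].

## Interface

Orientations are given as a unit quaternion [w, x, y, z].
In Python, from station import telemetry, eyes, job, manip gives the robot as it stands. The module is installed in compiled form; this text tells all that it offers.
- The arm moves only by the shell command python3 -m creep 'ROWS'. ROWS is JSON, a list of rows, each a list of 5 numbers: the opening in per cent of the stroke, from 0 (shut) to 100 (fully open), then the shift along the tool's x, y, z as a fraction of full scale, then the turn about the tool's z as a fraction of full scale. In form: [[hand, tx, ty, tz, spin], ...]. A call has 1 to 20 rows; each row is the pose to reach, as a shift and turn from the pose commanded when the call began, along the tool's axes at that moment; what a row does not reach only later rows make up. Full scale, the value 1, is 500 mm for a shift and pi/2 rad for a turn. A row lasts 1/8 s, in which the tool goes at most 62.5 mm and 10.7 degrees, less where a joint would pass 70% of its speed; a pose out of reach is approached as far as the arm can. A call with a number of a shift or a turn outside -1 to 1 is refused whole. A call with a gripper value outside its range is refused whole. The fingers move at their own pace and stop on an object; the grip force is fixed at half the most. Time passes only in rows, so rows that repeat a pose let the fingers close. It gives the time, the measured TCP pose, the force, the opening and the grip force at its end, in the units of the state.
- telemetry.read_state(): the state, without advancing time (a new reading comes with each control period).
- eyes.read_camera(name): name is "scene" or "top" or "wrist"; returns a dict with "img" (400x640x3 uint8, red, green, blue), "intrinsics" (3x3 intrinsics, pixels), "R" (3x3) and "t" (3): a world point X has camera coordinates R X + t. Camera axes: x right, y down, z forward; pixel columns grow to the right and rows downward; lengths in m; the calibration is good to about 2 mm. A picture is of the moment at which its call begins. There is no depth.
- job.close_job(): hands the job in; it is judged then, once.
The state is a dict: "time": time; "q": joint angles; "qd": joint speeds; "joint_torque": joint torques, N m; "ee_pos": TCP position; "ee_rot": TCP orientation; "force": force on the tool from outside, world axes, zero at the start; "wrist_torque": the same for the moment, N m; "opening": finger opening in m; "grasp_force": force on a finger pad.
Only numpy, scipy, OpenCV 4.12 (cv2) and the standard library are available. Lean on these libraries where they do the work, as an engineer would, in place of code of your own. Each camera call takes 0.05 s, during which the arm holds its last target. There are 200 camera calls.

## Working session

There is one attempt and no reset: what is moved stays moved. The work goes in short steps, Python scripts to look and compute and a shell command to move; the robot and the scene stay as the last step left them, time stands still between calls to the robot, and variables do not carry over. Pictures are saved under pics/ and viewed, at most 10 in all, crops included, and the job is handed in when it is done.

```bash
mkdir -p pics; python3 - <<'E'
from station import telemetry, eyes, manip
import cv2,pickle
s=telemetry.read_state();print(s['time'],s['ee_pos'],s['ee_rot'],s['opening'],manip.tip_extent)
for n in("top","scene"):
    c=eyes.read_camera(n);pickle.dump(c,open(n+'.pkl','wb'));cv2.imwrite(f'pics/{n}0.png',c['img'][:,:,::-1])
    print(n,c['intrinsics'],c['R'],c['t'])
E
```

```text
0.0 [0.23504861 0.57859594 0.25093606] [-8.27594613e-05  1.91741563e-01  9.81445124e-01 -7.96991987e-04] 0.09150560222162399 0.025
top [[426.00316757   0.         321.74816345]
 [  0.         426.00316757 213.79922595]
 [  0.           0.           1.        ]] [[-0.01542395 -0.99973415 -0.01713872]
 [-0.99854292  0.01628754 -0.05144668]
 [ 0.05171215  0.01632024 -0.99852867]] [0.05193916 0.5364251  1.40389814]
scene [[362.85178823   0.         326.73359417]
 [  0.         362.85178823 196.94192812]
 [  0.           0.           1.        ]] [[ 0.06501779  0.99779727  0.01316387]
 [ 0.62731404 -0.03061034 -0.77816457]
 [-0.77604754  0.05885242 -0.62792246]] [-0.06155537 -0.27269259  1.39746873]
```

View pics/top0.png

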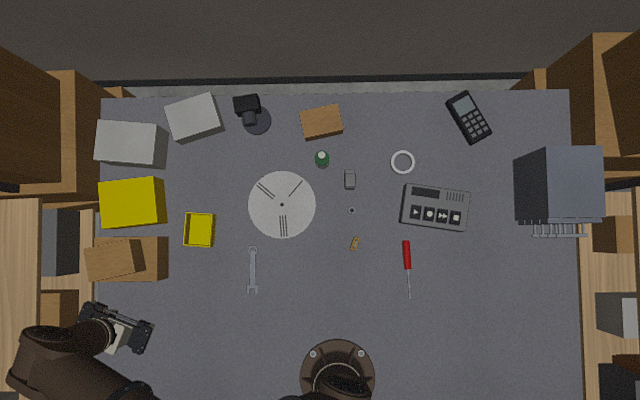

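View pics/scene0.png

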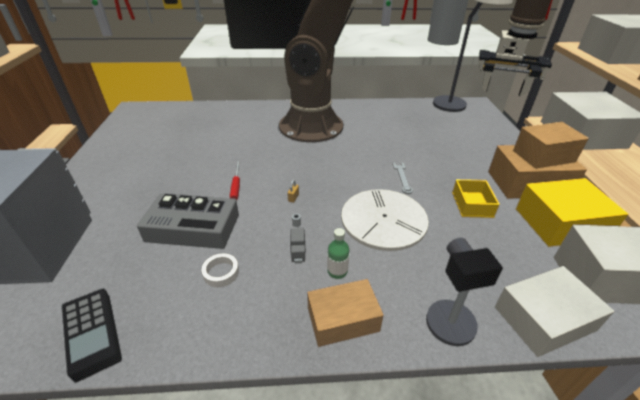

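Top view: recorder at about (435,207) with its keys, left to right, triangle, dot, double triangle and square (456,217). Disc centre is (282,204), with the single line upper right and the double line upper left. Tape is at (350,179), padlock (354,243), socket (351,210).

```bash
cat > h.py <<'E'
import numpy as np,cv2,pickle
def bp(c,u,v,z):
    "pixel -> world point on plane z"
    K,R,t=c['intrinsics'],np.array(c['R']),np.array(c['t'])
    d=R.T@np.linalg.inv(K)@np.array([u,v,1.]);o=-R.T@t
    return o+d*(z-o[2])/d[2]
def proj(c,X):
    p=c['intrinsics']@(np.array(c['R'])@np.array(X)+c['t']);return p[:2]/p[2]
E
python3 - <<'E'
from h import *
c=pickle.load(open('top.pkl','rb'))
im=c['img'][:,:,::-1]
cv2.imwrite('pics/crop1.png',cv2.resize(im[145:265,315:475],None,fx=5,fy=5,interpolation=cv2.INTER_CUBIC))
# disc
g=c['img'].min(2);m=(g>150).astype(np.uint8);m[:, :240]=0;m[:,325:]=0;m[:160]=0
cs,_=cv2.findContours(m,0,1);k=max(cs,key=cv2.contourArea);e=cv2.fitEllipse(k);print(e,bp(c,*e[0],.04))
ctr=bp(c,*e[0],.04)
# mark angle profile
for r in (.06,.07,.08,.09):
    a=np.radians(np.arange(0,360,2));v=[cv2.getRectSubPix(g,(1,1),tuple(map(float,proj(c,ctr+[r*np.cos(x),r*np.sin(x),0]))))[0,0] for x in a]
    v=np.array(v,int);print(r,[(int(np.degrees(a[i])),int(v[i])) for i in np.where(v<np.median(v)-25)[0]])
for n,(u,v,z) in dict(play=(415,212,.065),rec=(429,213,.075),fast=(442,215,.075),stop=(456,217,.075),tape=(350,179,.05),lock=(354,243,.04),sock=(351,210,.028)).items(): print(n,bp(c,u,v,z).round(4))
E
```

```text
((312.2355041503906, 198.89706420898438), (3.412595272064209, 17.028945922851562), 171.8360595703125) [0.58522918 0.07340631 0.04      ]
0.06 []
0.07 []
0.08 []
0.09 []
play [ 0.5355 -0.2558  0.065 ]
rec [ 0.531  -0.2979  0.075 ]
fast [ 0.524  -0.3388  0.075 ]
stop [ 0.5169 -0.3827  0.075 ]
tape [ 0.6472 -0.0509  0.05  ]
lock [ 0.439  -0.0604  0.04  ]
sock [ 0.5474 -0.0534  0.028 ]
```

View pics/crop1.png

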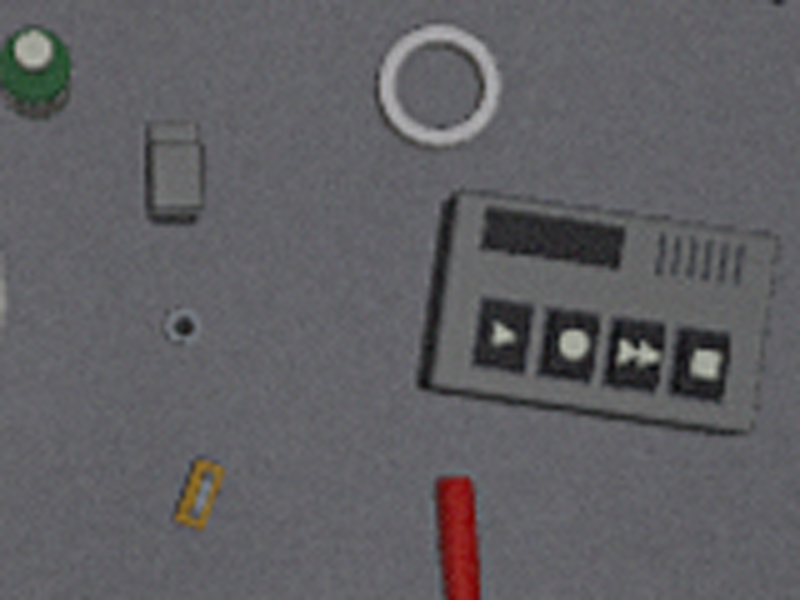

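Crop: the signs are confirmed, with stop at crop (700,365) and record at (569,347). Padlock (200,493), tape (175,170), socket (183,326).

```bash
cat >> h.py <<'E'
def go(x,y,z,psi):
    "tool shift/spin fractions to reach TCP x,y,z with tool y at world angle psi (deg, mod 180)"
    from station import telemetry
    from scipy.spatial.transform import Rotation as Ro
    s=telemetry.read_state();w=s['ee_rot'];R=Ro.from_quat([w[1],w[2],w[3],w[0]]).as_matrix()
    d=R.T@(np.array([x,y,z])-s['ee_pos'])
    cur=np.degrees(np.arctan2(R[1,1],R[0,1]));a=(cur-psi+90)%180-90
    print('t',round(s['time'],2),'pos',np.round(s['ee_pos'],4),'psi',round(cur,2),'F',np.round(s['force'],1),'-> tx ty tz spin',(d/.5).round(4),round(a/90,4),'alt',round((a-180*np.sign(a))/90,3),'mm',round(np.linalg.norm(d)*1e3),'q7',round(s['q'][6],2))
E
python3 - <<'E'
from h import *
c=pickle.load(open('top.pkl','rb'))
P=[bp(c,315+x/5,145+y/5,z) for x,y,z in((501,336,.065),(569,347,.075),(634,355,.075),(700,365,.075))]
print(np.round(P,4))
d=P[0]-P[3];print(np.degrees(np.arctan2(d[1],d[0])))
go(P[3][0],P[3][1],.22,-8.3)
go(.40,.05,.25,30)
E
```

```text
[[ 0.5348 -0.2564  0.065 ]
 [ 0.5266 -0.2971  0.075 ]
 [ 0.5208 -0.338   0.075 ]
 [ 0.5138 -0.3795  0.075 ]]
80.33071113347206
t 0.1 pos [0.2351 0.5786 0.251 ] psi 67.89 F [ 0.5 -0.2 -0.2] -> tx ty tz spin [-1.2377 -1.5654  0.0644] 0.8466 alt -1.153 mm 998 q7 -0.08
t 0.1 pos [0.2351 0.5786 0.251 ] psi 67.89 F [ 0.5 -0.2 -0.2] -> tx ty tz spin [-0.7036 -0.8554  0.0033] 0.421 alt -1.579 mm 554 q7 -0.08
```

```bash
python3 -m creep '[[0,-0.7,-0.855,-0.1,0.42],[0,-0.7,-0.855,-0.1,0.42],[0,-0.7,-0.855,-0.1,0.42],[0,-0.7,-0.855,-0.1,0.42],[0,-0.7,-0.855,-0.1,0.42],[0,-0.7,-0.855,-0.1,0.42],[0,-0.7,-0.855,-0.1,0.42],[0,-0.7,-0.855,-0.1,0.42],[0,-0.7,-0.855,-0.1,0.42],[0,-0.7,-0.855,-0.1,0.42],[0,-0.7,-0.855,-0.1,0.42],[0,-0.7,-0.855,-0.1,0.42],[0,-0.7,-0.855,-0.1,0.42],[0,-0.7,-0.855,-0.1,0.42]]'
python3 - <<'E'
from h import *
from station import eyes
c=eyes.read_camera('wrist');pickle.dump(c,open('w1.pkl','wb'));cv2.imwrite('pics/w1.png',c['img'][:,:,::-1])
print(bp(c,320,200,0),-np.array(c['R']).T@c['t'])
go(.5138,-.3795,.22,-9.5)
E
```

```text
time: 1.85
ee_pos: [0.3984, 0.0518, 0.3016]
ee_rot: [-0.0, 0.499, 0.867, -0.0]
force: [0.5, -0.1, 1.1]
opening: 0.0004
grasp_force: 0.0
[4.27932916e-01 9.27478680e-03 5.55111512e-17] [0.35922116 0.11877744 0.43516089]
t 1.9 pos [0.3985 0.0517 0.3017] psi 30.14 F [-0.1  0.7  0.9] -> tx ty tz spin [-0.8615 -0.2335  0.1634] 0.4405 alt -1.56 mm 454 q7 0.27
```

View pics/w1.png

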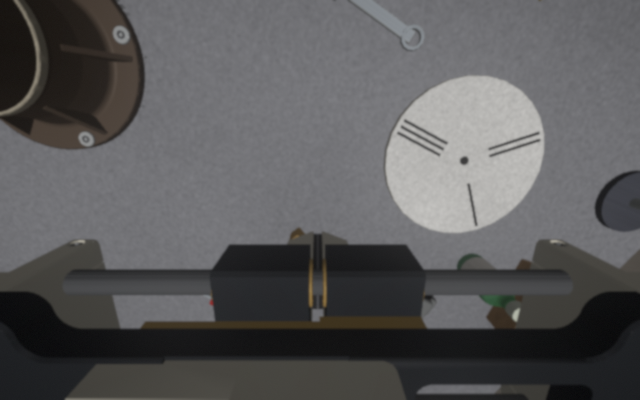

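Wrist view: the disc is clear, with its hub dot at (464,160), single line (469,183)-(477,226) and double line (490,150)-(540,137). The padlock is hidden behind the gripper.

```bash
python3 - <<'E'
from h import *
c=pickle.load(open('w1.pkl','rb'))
g=cv2.cvtColor(c['img'],cv2.COLOR_RGB2GRAY)
m=(g>150).astype(np.uint8);m=cv2.morphologyEx(m,cv2.MORPH_CLOSE,np.ones((13,13)));m[:, :370]=0;m[:,560:]=0;m[245:]=0
cs,_=cv2.findContours(m,0,1);k=max(cs,key=cv2.contourArea)[:,0]
W=np.array([bp(c,u,v,.04)[:2] for u,v in k]);(cc,r)=cv2.minEnclosingCircle(W.astype(np.float32));print('circ',cc,r,W.mean(0), 'hub',bp(c,464,160,.04))
A=np.c_[2*W,np.ones(len(W))];s=np.linalg.lstsq(A,(W**2).sum(1),rcond=None)[0];print('ls',s[:2],np.sqrt(s[2]+s[0]**2+s[1]**2))
ctr=np.array([s[0],s[1],.04])
for r in (.05,.06,.07,.08,.09):
    a=np.radians(np.arange(-180,180,.5));q=np.array([proj(c,ctr+[r*np.cos(x),r*np.sin(x),0]) for x in a],np.float32)
    v=cv2.remap(g,q[:,:1],q[:,1:],cv2.INTER_LINEAR)[:,0].astype(int)
    i=np.where(v<np.median(v)-40)[0];gr=np.split(i,np.where(np.diff(i)>1)[0]+1);print(r,[round(float(np.degrees(np.average(a[j],weights=np.median(v)-v[j]))),1) for j in gr if len(j)])
E
```

```text
circ (0.5686027407646179, 0.17315007746219635) 0.11155595630407333 [0.56630123 0.17686522] hub [0.56874036 0.17350966 0.04      ]
ls [0.56846658 0.17305876] 0.11044786434391488
0.05 [-176.5, -166.2, -40.8, 43.2, 54.5, 173.4]
0.06 [-176.3, -167.7, -41.2, 43.8, 53.7, 174.8]
0.07 [-176.5, -169.1, -41.0, 44.6, 53.0, 176.1]
0.08 [-176.3, -169.8, -41.0, 45.3, 52.5, 177.2]
0.09 [-176.4, -170.6, -41.2, 45.5, 52.0, 177.8]
```

```bash
python3 -m creep '[[0,-0.86,-0.235,0.16,0.44],[0,-0.86,-0.235,0.16,0.44],[0,-0.86,-0.235,0.16,0.44],[0,-0.86,-0.235,0.16,0.44],[0,-0.86,-0.235,0.16,0.44],[0,-0.86,-0.235,0.16,0.44],[0,-0.86,-0.235,0.16,0.44],[0,-0.86,-0.235,0.16,0.44],[0,-0.86,-0.235,0.16,0.44],[0,-0.86,-0.235,0.16,0.44],[0,-0.86,-0.235,0.16,0.44],[0,-0.86,-0.235,0.16,0.44],[0,-0.86,-0.235,0.16,0.44]]'
python3 - <<'E'
from h import *
from station import eyes
c=eyes.read_camera('wrist');pickle.dump(c,open('w2.pkl','wb'));cv2.imwrite('pics/w2.png',c['img'][:,:,::-1])
go(.5138,-.3795,.12,-9.5)
E
```

```text
time: 3.52
ee_pos: [0.5127, -0.3791, 0.222]
ee_rot: [0.0, 0.763, 0.646, 0.0]
force: [-1.0, -1.4, 0.7]
opening: 0.0004
grasp_force: 0.0
t 3.58 pos [ 0.5127 -0.3793  0.2219] psi -9.48 F [-0.3 -0.3 -0.1] -> tx ty tz spin [-0.      0.0022  0.2039] 0.0002 alt -2.0 mm 102 q7 0.77
```

View pics/w2.png

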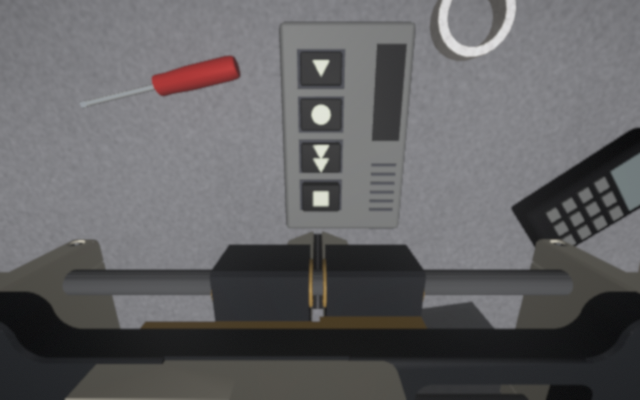

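Wrist view: the four keys are in a column, with stop (square) at (320,198), record (dot) at (321,114) and play, latched, at (321,68).

```bash
python3 - <<'E'
from h import *
c=pickle.load(open('w2.pkl','rb'))
P=np.array([bp(c,u,v,z) for u,v,z in((321,68,.0665),(321,114,.0765),(321,157,.0765),(320.5,198,.0765))]);print(P.round(4))
d=P[0]-P[3];print(np.degrees(np.arctan2(d[1],d[0]))-90)
g=cv2.cvtColor(c['img'],cv2.COLOR_RGB2GRAY)
# cap edges by darkness
for v,u0 in((198,320),(114,320)):
    row=g[v-12:v-9,285:360].mean(0);i=np.where(row<70)[0]+285;print('u',i.min(),i.max(),bp(c,(i.min()+i.max())/2,v,.075))
go(P[3][0],P[3][1],.115,-9.5); go(P[1][0],P[1][1],.115,-9.5)
E
```

```text
[[ 0.5363 -0.2588  0.0665]
 [ 0.5295 -0.3001  0.0765]
 [ 0.5229 -0.3407  0.0765]
 [ 0.5155 -0.3828  0.0765]]
-9.53876991637928
u 302 339 [ 0.51543953 -0.38321632  0.075     ]
u 300 341 [ 0.5290188  -0.30002249  0.075     ]
t 3.58 pos [ 0.5127 -0.3793  0.2219] psi -9.48 F [-0.3 -0.3 -0.1] -> tx ty tz spin [-0.006   0.0067  0.2139] 0.0002 alt -2.0 mm 107 q7 0.77
t 3.58 pos [ 0.5127 -0.3793  0.2219] psi -9.48 F [-0.3 -0.3 -0.1] -> tx ty tz spin [0.1617 0.007  0.2139] 0.0002 alt -2.0 mm 134 q7 0.77
```

```bash
python3 -m creep '[[0,-0.006,0.006,0.1,0],[0,-0.006,0.006,0.18,0],[0,-0.006,0.006,0.22,0],[0,-0.006,0.006,0.24,0],[0,-0.006,0.006,0.25,0],[0,-0.006,0.006,0.26,0],[0,-0.006,0.006,0.266,0],[0,-0.006,0.006,0.268,0],[0,-0.006,0.006,0.268,0]]'
python3 -c "
from h import *
go(.515,-.382,.088,-9.5)"
```

```text
time: 4.7
ee_pos: [0.5154, -0.3837, 0.0887]
ee_rot: [0.001, 0.763, 0.646, 0.0]
force: [-0.9, 1.3, 6.8]
opening: 0.0002
grasp_force: 3.0
t 4.7 pos [ 0.5154 -0.3837  0.0887] psi -9.52 F [-0.9  1.3  6.8] -> tx ty tz spin [ 0.0031 -0.0013  0.0013] -0.0002 alt 2.0 mm 2 q7 0.87
```

```bash
python3 -m creep '[[0,0,0,0.003,0],[0,0,0,0.004,0],[0,0,0,0.004,0],[0,0,0,-0.03,0],[0,0,0,-0.12,0],[60,0.61,0.334,-0.46,-0.9],[60,0.61,0.334,-0.46,-0.9],[60,0.61,0.334,-0.46,-0.9],[60,0.61,0.334,-0.46,-0.9],[60,0.61,0.334,-0.46,-0.9],[60,0.61,0.334,-0.46,-0.9],[60,0.61,0.334,-0.46,-0.9],[60,0.61,0.334,-0.46,-0.9],[60,0.61,0.334,-0.46,-0.9],[60,0.61,0.334,-0.46,-0.9],[60,0.61,0.334,-0.46,-0.9],[60,0.61,0.334,-0.46,-0.9],[60,0.61,0.334,-0.46,-0.9],[60,0.61,0.334,-0.46,-0.9]]'
python3 - <<'E'
from h import *
from station import eyes
c=eyes.read_camera('wrist');pickle.dump(c,open('w3.pkl','wb'))
t=eyes.read_camera('top');pickle.dump(t,open('t3.pkl','wb'))
a=cv2.resize(t['img'][175:235,395:475],None,fx=2,fy=2,interpolation=cv2.INTER_CUBIC)
im=c['img'].copy();im[280:400,480:640]=a;cv2.imwrite('pics/w3.png',im[:,:,::-1])
go(.439,-.06,.25,73)
E
```

```text
time: 7.08
ee_pos: [0.73, -0.1099, 0.3177]
ee_rot: [-0.0, 0.161, 0.987, 0.0]
force: [-0.6, -0.8, -0.7]
opening: 0.055
grasp_force: 0.0
t 7.17 pos [ 0.73   -0.11    0.3177] psi 71.48 F [ 0.6 -0.2 -0.4] -> tx ty tz spin [ 0.5837 -0.0901  0.1355] -0.0169 alt 1.983 mm 303 q7 1.49
```

View pics/w3.png

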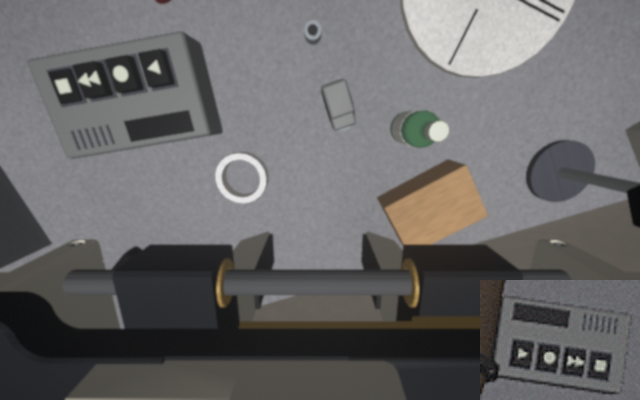

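Wrist view: tape at (339,100) with its low front end at (344,122), socket (313,30) and the keys along (65..157, 68..85). The padlock is just out of frame, so I'll check which keys are down numerically and step closer.

```bash
python3 - <<'E'
from h import *
def signs(c,roi):
    g=c['img'].min(2).astype(np.float32);x0,x1,y0,y1=roi;s=g[y0:y1,x0:x1];m=(s>150).astype(np.uint8)
    n,_,st,ce=cv2.connectedComponentsWithStats(m);return [(ce[i]+[x0,y0]).round(1) for i in range(1,n) if st[i,4]>15]
P=dict(play=(.5363,-.2588),rec=(.5292,-.3000),fast=(.5226,-.3407),stop=(.5155,-.3828))
for f,roi in(('w2',(300,345,50,215)),('w3',(45,175,45,105))):
    c=pickle.load(open(f+'.pkl','rb'));print(f,signs(c,roi))
    for k,v in P.items(): print(k,proj(c,[*v,.0765]).round(1),proj(c,[*v,.0665]).round(1))
E
python3 -m creep '[[60,0.35,-0.02,0.06,0],[60,0.35,-0.02,0.06,0],[60,0.35,-0.02,0.06,0],[60,0.35,-0.02,0.06,0],[60,0.35,-0.02,0.06,0],[60,0.35,-0.02,0.06,0]]'
python3 - <<'E'
from h import *
from station import eyes
c=eyes.read_camera('wrist');pickle.dump(c,open('w4.pkl','wb'))
cv2.imwrite('pics/w4.png',c['img'][:,:,::-1])
go(.439,-.06,.2,73)
E
```

```text
w2 [array([320.6,  65.1]), array([320.6, 114.2]), array([320.6, 155.9]), array([320.5, 198.1])]
play [321.1  66.1] [321.  68.]
rec [320.7 113.9] [320.6 114. ]
fast [320.7 157.1] [320.6 155.7]
stop [320.5 198. ] [320.4 195.4]
w3 [array([154.6,  67. ]), array([120.2,  73.1]), array([89.4, 78.8]), array([62.8, 85.6])]
play [152.9  67.8] [157.3  69.1]
rec [120.3  73.4] [125.7  74.6]
fast [88.7 79.2] [94.9 80.2]
stop [56.3 84.9] [63.3 85.8]
time: 7.92
ee_pos: [0.5625, -0.0642, 0.2882]
ee_rot: [0.001, 0.161, 0.987, -0.0]
force: [-0.4, -0.3, 0.3]
opening: 0.055
grasp_force: 0.0
t 7.97 pos [ 0.5623 -0.0643  0.288 ] psi 71.47 F [-0.7 -0.7  0.4] -> tx ty tz spin [ 0.2368 -0.0702  0.1757] -0.017 alt 1.983 mm 152 q7 1.4
```

View pics/w4.png

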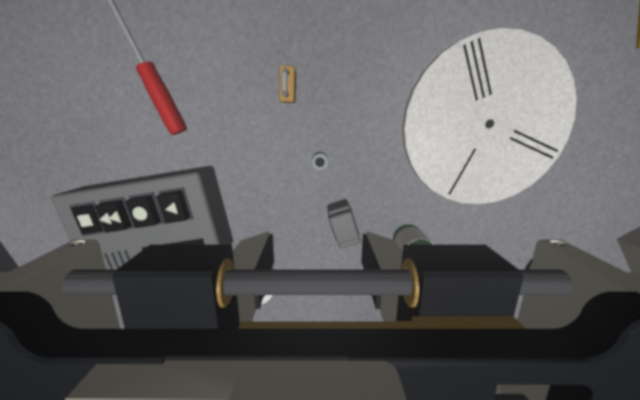

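Stop is latched and play is up: the measured sign pixels match those heights. Wrist view: padlock at (288,84), socket (320,161), tape (343,222), disc hub (489,124).

```bash
cat >> h.py <<'E'
def fit(c,mask,boxes,p0):
    "pose x,y,yaw of a set of boxes (x0,x1,y0,y1,z0,z1) by silhouette overlap"
    from scipy.optimize import minimize
    S=8
    def sil(p):
        m=np.zeros(mask.shape,np.uint8);ca,sa=np.cos(p[2]),np.sin(p[2])
        for b in boxes:
            q=[proj(c,[p[0]+ca*x-sa*y,p[1]+sa*x+ca*y,z]) for x in b[:2] for y in b[2:4] for z in b[4:]]
            h=cv2.convexHull(np.array(q,np.float32));cv2.fillConvexPoly(m,np.round(h*256).astype(np.int32),255,cv2.LINE_AA,8)
        return m/255.
    M=mask.astype(float)
    f=lambda p:1-np.minimum(M,sil(p)).sum()/np.maximum(M,sil(p)).sum()
    best=None
    for k in range(4):
        r=minimize(f,p0,method='Nelder-Mead',options=dict(initial_simplex=np.array(p0)+np.array([[0,0,0],[.006,0,0],[0,.006,0],[0,0,.15]])*(-1)**k/(1+k//2),xatol=1e-5,fatol=1e-5))
        if best is None or r.fun<best.fun:best=r
        p0=best.x
    return best.x,best.fun
LOCK=[(-.022,.022,-.01,.01,0,.036)]
TAPE=[(-.032,.032,-.017,.017,0,.04),(-.029,.015,-.017,.017,0,.058)]
E
python3 - <<'E'
from h import *
c=pickle.load(open('w4.pkl','rb'));im=c['img'].astype(int)
m=((im[:,:,0]-im[:,:,2])>35).astype(np.uint8);m[:, :260]=0;m[:,315:]=0;m[120:]=0;m[:50]=0
m=cv2.morphologyEx(m,cv2.MORPH_CLOSE,np.ones((15,15)));print(m.sum())
p,e=fit(c,m,LOCK,[.439,-.06,-.3]);print('lock',p.round(4),np.degrees(p[2]),e)
c=pickle.load(open('w3.pkl','rb'));im=c['img'].astype(int)
x,y,w,h=270,0,150,170
sub=im[60:145,305:375].mean(2).astype(np.uint8)
print(cv2.resize(cv2.GaussianBlur(sub,(3,3),0),None,fx=.4,fy=.4,interpolation=cv2.INTER_AREA))
print(np.round(c['img'][20:24,360:364].mean((0,1))),c['img'][95:100,335:340].mean((0,1)),c['img'][121:124,340:346].mean((0,1)))
go(p[0],p[1],.2,np.degrees(p[2])+90)
E
```

```text
571
lock [ 0.4364 -0.0653 -0.2634] -15.089729326177919 0.2265480044870467
[[137 135 136 138 138 139 137 136 137 135 134 134 134 133 134 133 135 134
  131 134 135 132 132 134 137 137 137 135]
 [138 137 138 138 136 136 136 135 135 134 135 135 134 134 135 132 132 132
  132 135 136 133 131 134 136 137 136 133]
 [140 139 139 138 135 134 133 134 134 136 135 133 134 134 135 135 135 134
  133 135 135 132 132 135 135 134 133 132]
 [140 138 138 136 135 135 134 135 135 137 138 135 133 133 136 138 138 135
  135 136 135 133 136 137 136 133 133 132]
 [139 137 134 133 133 135 134 133 134 134 135 134 132 134 139 139 136 136
  136 137 134 134 136 138 137 136 135 135]
 [138 136 133 132 133 136 135 133 135 135 137 134 134 135 138 139 136 136
  135 137 134 133 135 136 135 136 135 135]
 [136 135 135 134 135 138 137 135 135 136 136 134 138 139 137 136 135 135
  135 136 133 134 136 136 136 135 134 135]
 [137 137 136 134 134 135 135 135 137 137 134 134 133 129 121 123 131 135
  136 135 132 134 137 136 136 137 136 137]
 [138 140 139 136 134 133 134 137 138 133 124 117 110 109 115 120 121 132
  134 134 135 13
[... 2474 characters left out ...]
 138 137]
 [140 140 140 139 136 135 139 138 137 139 141 141 138 137 136 139 139 137
  136 138 138 137 139 139 137 138 138 138]
 [138 140 140 139 137 137 138 136 138 138 139 140 139 137 135 136 139 138
  135 136 139 138 140 141 137 135 137 138]
 [137 141 142 141 140 139 137 137 142 141 141 140 138 137 138 137 139 139
  137 136 138 138 140 142 139 136 136 136]
 [138 140 139 141 140 139 138 140 144 142 140 139 139 139 138 137 138 139
  139 138 137 138 138 139 139 138 136 135]]
[132. 132. 136.] [143.72 144.52 144.16] [143.88888889 144.66666667 144.11111111]
t 7.97 pos [ 0.5623 -0.0643  0.288 ] psi 71.47 F [-0.7 -0.7  0.4] -> tx ty tz spin [ 0.2383 -0.0819  0.1757] -0.0382 alt 1.962 mm 154 q7 1.4
```

```bash
python3 - <<'E'
from h import *
c=pickle.load(open('w4.pkl','rb'));im=c['img'].astype(int)
d=(im[:,:,0]-im[:,:,2])
print(np.array2string(d[62:106:2,272:304:2],max_line_width=200))
def draw(c,boxes,p,col,img):
    ca,sa=np.cos(p[2]),np.sin(p[2])
    for b in boxes:
        for z in b[4:]:
            q=np.array([proj(c,[p[0]+ca*x-sa*y,p[1]+sa*x+ca*y,z]) for x,y in((b[0],b[2]),(b[1],b[2]),(b[1],b[3]),(b[0],b[3]))])
            cv2.polylines(img,[np.round(q*5*16+32).astype(int)],True,col,1,cv2.LINE_AA,4)
big=cv2.resize(c['img'],None,fx=5,fy=5,interpolation=cv2.INTER_CUBIC);draw(c,LOCK,[.4364,-.0653,-.2634],(255,0,0),big)
A=big[55*5:115*5,255*5:325*5]
c=pickle.load(open('w3.pkl','rb'));big=cv2.resize(c['img'],None,fx=5,fy=5,interpolation=cv2.INTER_CUBIC);draw(c,TAPE,[.647,-.053,3.14+np.pi],(255,0,0),big)
B=big[70*5:140*5,300*5:380*5]
o=np.zeros((350,750,3),np.uint8);o[:300,:350]=A;o[:350,350:]=B;cv2.imwrite('pics/z7.png',o[:,:,::-1])
E
```

```text
[[-4 -4 -3 -3 -4 -4 -3 -4 -4 -4 -3 -3 -4 -4 -3 -3]
 [-4 -3 -3 -3  5 12 11  8  5  5  1 -3 -4 -4 -3 -3]
 [-3 -3 -3  3 47 67 60 58 59 56 47 13 -3 -4 -4 -4]
 [-3 -4 -4 10 65 67 31 36 70 79 76 40 -1 -4 -4 -3]
 [-4 -4 -3 11 65 47  3  4 43 77 77 50  4 -4 -3 -4]
 [-5 -4 -3 14 63 26 -1 -1 22 71 78 52  9 -3 -4 -3]
 [-3 -3 -4 14 59 14 -3  2 38 75 77 51 10 -3 -3 -4]
 [-3 -4 -4 14 55  9 -4 10 65 80 77 49 10 -3 -4 -3]
 [-3 -3 -3 14 54  9 -3 14 70 81 77 47 10 -4 -3 -4]
 [-3 -4 -3 14 50  5 -5 15 70 81 76 45  8 -3 -3 -3]
 [-3 -4 -3 14 49  4 -5 15 71 81 76 44  5 -3 -4 -3]
 [-3 -3 -3 15 53  7 -4 15 71 80 76 43  2 -3 -4 -4]
 [-4 -4 -4 15 55  9 -4 15 71 80 76 43  1 -3 -3 -3]
 [-4 -4 -4 16 57 10 -3 15 71 80 76 42  2 -4 -4 -4]
 [-3 -4 -3 17 64 18 -1 12 69 81 75 40  4 -3 -3 -3]
 [-3 -3 -4 17 67 32  1  5 56 80 76 40  4 -3 -3 -4]
 [-4 -4 -3 17 68 45  4  0 38 79 75 39  5 -4 -4 -4]
 [-4 -4 -3 17 72 71 40 24 54 81 75 39  4 -3 -4 -4]
 [-4 -4 -3 16 70 81 78 73 79 81 74 38  3 -4 -4 -4]
 [-3 -4 -3  7 53 69 71 72 74 75 68 31  1 -3 -4 -3]
 [-4 -4 -3 -3  5 13 23 27 32 34 30 12 -1 -4 -4 -4]
 [-4 -4 -4 -4 -4 -3 -3 -2 -1 -2 -1 -2 -3 -3 -4 -4]]
```

View pics/z7.png

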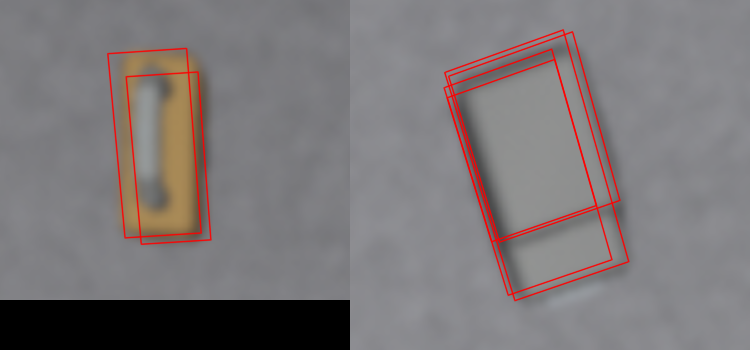

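Overlay: the tape guess is about 2 px too far left. The padlock's brass face is centred at crop (161,147), with its shackle at (148,143).

```bash
python3 - <<'E'
from h import *
c=pickle.load(open('w4.pkl','rb'))
f=lambda x,y,z:bp(c,255+x/5-.1,55+y/5-.1,z)
print(f(161,147,.036),f(148,143,.065),f(161,147,.0))
a=f(127,64,.036);b=f(142,236,.036);print('left edge',np.degrees(np.arctan2(*(a-b)[1::-1])),np.linalg.norm(a-b))
a=f(193,64,.036);b=f(198,233,.036);print('right edge',np.degrees(np.arctan2(*(a-b)[1::-1])))
a=f(125,150,.036);b=f(197,147,.036);print('width',np.linalg.norm(a-b))
c=pickle.load(open('w3.pkl','rb'))
g=lambda x,y,z:bp(c,300+(x-350)/5-.1,70+y/5-.1,z)
q=[g(x,y,.058) for x,y in((468,95),(560,62),(605,205),(505,240))];print(np.round(q,4))
m=np.mean(q,0);e=(q[3]+q[2])/2-(q[0]+q[1])/2;yaw=np.arctan2(e[1],e[0]);print('tape',m-[.000,0,0],np.degrees(yaw),np.linalg.norm(e),np.linalg.norm(q[3]-q[2]),'origin',m+.007*np.array([np.cos(yaw),np.sin(yaw),0]))
s=bp(c,313,30,.028);print(s)
c=pickle.load(open('w4.pkl','rb'));print(bp(c,320,161,.028))
E
```

```text
[ 0.43795009 -0.06375745  0.036     ] [ 0.43992763 -0.06458095  0.065     ] [ 0.43324856 -0.06599438  0.        ]
left edge 164.7440015525044 0.041174561069326814
right edge 161.91706159400536
width 0.01857434962639834
[[ 0.6246 -0.0662  0.058 ]
 [ 0.6246 -0.0408  0.058 ]
 [ 0.6625 -0.0398  0.058 ]
 [ 0.6626 -0.0681  0.058 ]]
tape [ 0.64356955 -0.05374028  0.058     ] -0.6469046913222775 0.0379869131542009 0.028301232703194474 origin [ 0.6505691  -0.05381931  0.058     ]
[ 0.54767891 -0.05516026  0.028     ]
[ 0.54639646 -0.05505203  0.028     ]
```

```bash
python3 -c "
from h import *
go(.4385,-.064,.12,73.5)"
```

```text
t 7.97 pos [ 0.5623 -0.0643  0.288 ] psi 71.47 F [-0.7 -0.7  0.4] -> tx ty tz spin [ 0.2354 -0.0781  0.3357] -0.0226 alt 1.977 mm 209 q7 1.4
```

```bash
python3 -m creep '[[60,0.235,-0.078,0.2,-0.023],[60,0.235,-0.078,0.3,-0.023],[60,0.235,-0.078,0.336,-0.023],[60,0.235,-0.078,0.336,-0.023],[60,0.235,-0.078,0.336,-0.023],[60,0.235,-0.078,0.336,-0.023]]'
python3 - <<'E'
from h import *
from station import eyes
go(.4385,-.064,.033,73.5)
c=eyes.read_camera('wrist');pickle.dump(c,open('w5.pkl','wb'))
d=c['img'][:,:,0].astype(int)-c['img'][:,:,2]
ys,xs=np.where(d[:250,250:400]>30);print(len(xs),xs.min()+250 if len(xs) else 0,ys.min() if len(xs) else 0)
E
```

```text
time: 8.72
ee_pos: [0.4392, -0.0639, 0.1207]
ee_rot: [0.001, 0.143, 0.99, -0.0]
force: [0.6, 0.1, 0.4]
opening: 0.0554
grasp_force: 0.0
t 8.72 pos [ 0.4392 -0.0639  0.1207] psi 73.55 F [0.6 0.1 0.4] -> tx ty tz spin [ 0.0017 -0.0007  0.1753] 0.0005 alt -1.999 mm 88 q7 1.5
844 303 182
```

```bash
python3 -m creep '[[60,0.002,0,0.08,0],[60,0.002,0,0.13,0],[60,0.002,0,0.16,0],[60,0.002,0,0.175,0],[60,0.002,0,0.175,0],[0,0.002,0,0.175,0],[0,0.002,0,0.175,0],[0,0.002,0,0.175,0],[0,0.002,0,0.175,0],[0,0.002,0,0.175,0],[0,0.002,0,0.175,0]]'
python3 -c "
from h import *
go(.6214,.1273,.12,48.9)"
```

```text
time: 10.15
ee_pos: [0.4363, -0.0633, 0.0324]
ee_rot: [0.0, 0.143, 0.99, 0.0]
force: [-0.0, -0.2, 5.5]
opening: 0.0198
grasp_force: 30.0
t 10.15 pos [ 0.4363 -0.0633  0.0324] psi 73.56 F [-0.  -0.2  5.5] -> tx ty tz spin [-0.2472  0.4704 -0.175 ] 0.274 alt -1.726 mm 280 q7 1.6
```

```bash
python3 -m creep '[[0,0,0,-0.08,0],[0,0,0,-0.2,0],[0,-0.15,0.27,-0.25,0.15],[0,-0.247,0.47,-0.25,0.274],[0,-0.247,0.47,-0.25,0.274],[0,-0.247,0.47,-0.25,0.274],[0,-0.247,0.47,-0.25,0.274],[0,-0.247,0.47,-0.25,0.274],[0,-0.247,0.47,-0.25,0.274]]'
python3 - <<'E'
from h import *
from station import eyes
go(.6214,.1273,.074,48.9)
c=eyes.read_camera('wrist');pickle.dump(c,open('w6.pkl','wb'))
im=c['img'].copy();im=im[140:340,200:440];cv2.imwrite('pics/w6.png',cv2.resize(im,None,fx=3,fy=3)[:,:,::-1])
E
```

```text
time: 11.28
ee_pos: [0.62, 0.1256, 0.1567]
ee_rot: [-0.001, 0.352, 0.936, -0.001]
force: [0.4, -0.4, -1.7]
opening: 0.0201
grasp_force: 30.0
t 11.28 pos [0.62   0.1256 0.1567] psi 48.81 F [ 0.4 -0.4 -1.7] -> tx ty tz spin [1.000e-04 4.600e-03 1.654e-01] -0.001 alt 1.999 mm 83 q7 0.82
```

View pics/w6.png

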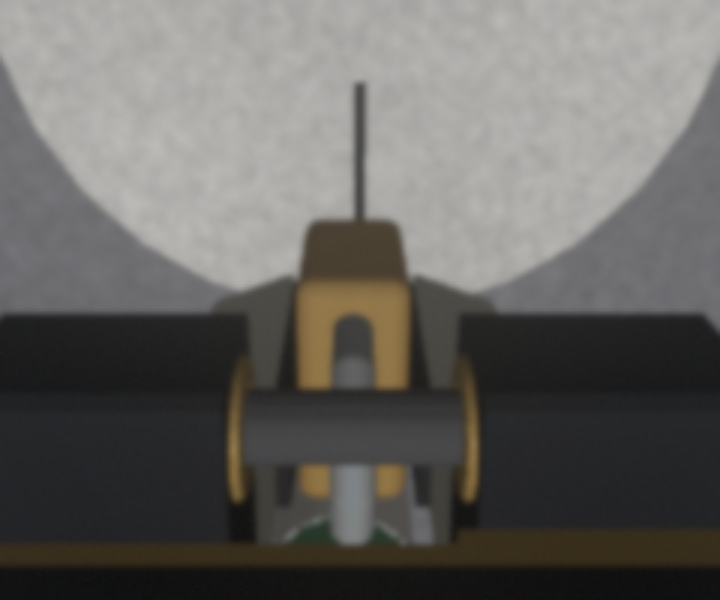

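Held lock is upright. Its end face spans crop y 220–281 at x≈353, and the disc line is at x≈360 with its inner end at y=83.

```bash
python3 - <<'E'
from h import *
c=pickle.load(open('w6.pkl','rb'))
g=lambda x,y,z:bp(c,200+x/3-.33,140+y/3-.33,z)
T=np.array([.6200,.1256,0]);ps=np.radians(48.81);X=np.array([-np.sin(ps),np.cos(ps)]);Y=np.array([np.cos(ps),np.sin(ps)])
for n,p in dict(top=g(353,281,.1603),bot=g(354,219,.1243),topL=g(296,281,.1603),topR=g(411,281,.1603),line_in=g(360,83,.04),line2=g(360,215,.04)).items():
    d=(p-T)[:2];print(n,p.round(4),'tool',(d@X).round(4),(d@Y).round(4))
E
```

```text
top [0.6036 0.1396 0.1603] tool 0.0215 -0.0003
bot [0.6048 0.1388 0.1243] tool 0.0201 -0.0001
topL [0.5973 0.1323 0.1603] tool 0.0215 -0.0099
topR [0.6101 0.1469 0.1603] tool 0.0215 0.0095
line_in [0.5952 0.1495 0.04  ] tool 0.0344 0.0017
line2 [0.627  0.1218 0.04  ] tool -0.0078 0.0018
```

```bash
python3 -m creep '[[0,0.001,0.004,0.06,0],[0,0.001,0.004,0.12,0],[0,0.001,0.004,0.15,0],[0,0.001,0.004,0.16,0],[0,0.001,0.004,0.164,0],[0,0.001,0.004,0.166,0],[0,0.001,0.004,0.167,0],[0,0.001,0.004,0.167,0]]'
```

```text
time: 12.32
ee_pos: [0.6223, 0.1291, 0.0741]
ee_rot: [0.0, 0.351, 0.936, 0.0]
force: [0.1, 0.2, -2.1]
opening: 0.0199
grasp_force: 30.0
```

```bash
python3 -c "
from h import *
go(.6209,.1273,.0724,48.9)"
```

```text
t 12.32 pos [0.6223 0.1291 0.0741] psi 48.9 F [ 0.1  0.2 -2.1] -> tx ty tz spin [-0.0003 -0.0045  0.0034] 0.0 alt -2.0 mm 3 q7 0.86
```

```bash
python3 -m creep '[[0,0,-0.0045,0,0],[0,0,-0.0045,0,0],[0,0,-0.0045,0.001,0],[0,0,-0.0045,0.002,0],[0,0,-0.0045,0.0025,0],[0,0,-0.0045,0.003,0],[0,0,-0.0045,0.003,0],[0,0,-0.0045,0.003,0]]'
python3 - <<'E'
from h import *
from station import eyes
go(.6209,.1273,.0724,48.9)
c=eyes.read_camera('wrist');pickle.dump(c,open('w7.pkl','wb'))
im=c['img'].copy();im=im[140:340,200:440];cv2.imwrite('pics/w7.png',cv2.resize(im,None,fx=3,fy=3)[:,:,::-1])
E
```

```text
time: 13.32
ee_pos: [0.6207, 0.1275, 0.0725]
ee_rot: [0.0, 0.351, 0.936, 0.0]
force: [-1.2, 0.6, 3.5]
opening: 0.0199
grasp_force: 30.0
t 13.32 pos [0.6207 0.1275 0.0725] psi 48.91 F [-1.2  0.6  3.5] -> tx ty tz spin [-0.0005 -0.0001  0.0002] 0.0001 alt -2.0 mm 0 q7 0.87
```

View pics/w7.png

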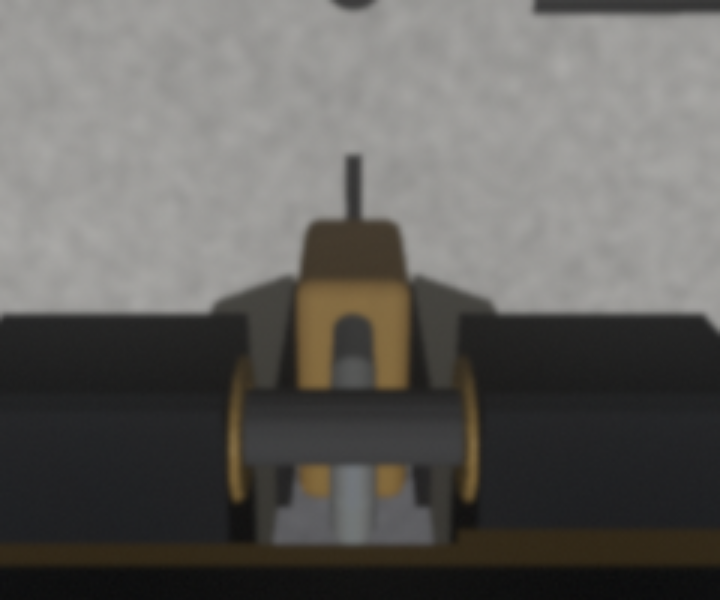

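```bash
python3 - <<'E'
from h import *
c=pickle.load(open('w7.pkl','rb'))
g=lambda x,y,z:bp(c,200+x/3-.33,140+y/3-.33,z)
a,b,h=g(354,155,.04),g(354,219,.04),g(354,-8,.04);print('line in->lock end',np.linalg.norm(a-b), a-b)
t=pickle.load(open('top.pkl','rb'))
for n,f in(('top',t),('w3',pickle.load(open('w3.pkl','rb'))),('w1',pickle.load(open('w1.pkl','rb')))):
    im=f['img'].astype(int);m=((im[:,:,1]-im[:,:,0])>15)&((im[:,:,1]-im[:,:,2])>10)
    n_,l,st,ce=cv2.connectedComponentsWithStats(m.astype(np.uint8));k=[(st[i].tolist(),ce[i].round(1)) for i in range(1,n_) if st[i,4]>40];print(n,k)
print('cap',bp(t,315+34/5,145+48/5,.13))
w=pickle.load(open('w3.pkl','rb'));print('cap w3',bp(w,438,131,.13))
E
```

```text
line in->lock end 0.013938056454311506 [-0.01050885  0.00915607  0.        ]
top [([315, 151, 14, 15, 115], array([321.5, 159. ]))]
w3 [([402, 111, 37, 37, 838], array([417.5, 128.2]))]
w1 [([481, 295, 33, 12, 267], array([496.9, 299.4]))]
cap [0.71367379 0.03855411 0.13      ]
cap w3 [0.71301948 0.03846001 0.13      ]
```

```bash
python3 -m creep '[[35,0,0,-0.0005,0],[35,0,0,-0.0005,0],[35,0,0,-0.0005,0],[35,0,0,-0.0005,0],[35,0,0,-0.03,0],[35,0,0,-0.08,0],[60,0,0,-0.2,0],[60,0,0,-0.35,0],[60,0,0,-0.35,0]]'
python3 - <<'E'
from h import *
from station import eyes
go(.75,-.056,.25,88); go(.6425,-.0538,.15,89.5)
c=eyes.read_camera('wrist');pickle.dump(c,open('w8.pkl','wb'))
E
```

```text
time: 14.5
ee_pos: [0.6228, 0.1271, 0.2532]
ee_rot: [0.003, 0.351, 0.936, 0.003]
force: [-0.5, -0.5, -1.1]
opening: 0.0538
grasp_force: 0.0
t 14.5 pos [0.6228 0.1271 0.2532] psi 48.87 F [-0.5 -0.5 -1.1] -> tx ty tz spin [-0.4324 -0.1085  0.0076] -0.4348 alt 1.565 mm 223 q7 0.78
t 14.5 pos [0.6228 0.1271 0.2532] psi 48.87 F [-0.5 -0.5 -1.1] -> tx ty tz spin [-0.2667 -0.2481  0.2059] -0.4515 alt 1.549 mm 209 q7 0.78
```

```bash
python3 -m creep '[[60,-0.432,-0.108,0,-0.435],[60,-0.432,-0.108,0,-0.435],[60,-0.432,-0.108,0,-0.435],[60,-0.432,-0.108,0,-0.435],[60,-0.432,-0.108,0,-0.435],[60,-0.432,-0.108,0,-0.435],[60,-0.432,-0.108,0,-0.435],[60,-0.432,-0.108,0,-0.435]]'
cat >> h.py <<'E'
def edgefit(cs,p0,boxes):
    from scipy.optimize import minimize
    E=[]
    for b in boxes:
        x0,x1,y0,y1,_,z=b;q=[(x0,y0),(x1,y0),(x1,y1),(x0,y1)]
        for i in range(4):
            a,d=np.array(q[i]),np.array(q[(i+1)%4]);E+=[[*(a+(d-a)*s),z] for s in np.linspace(.08,.92,25)]
    E=np.array(E)
    if len(boxes)>1: E=E[~((E[:,2]<.05)&(E[:,0]<.0155))]
    G=[]
    for c in cs:
        g=cv2.GaussianBlur(cv2.cvtColor(c['img'],cv2.COLOR_RGB2GRAY).astype(np.float32),(0,0),1.2);G.append(np.minimum(np.hypot(cv2.Sobel(g,5,1,0),cv2.Sobel(g,5,0,1)),60))
    def f(p):
        ca,sa=np.cos(p[2]),np.sin(p[2]);s=0
        W=np.c_[p[0]+ca*E[:,0]-sa*E[:,1],p[1]+sa*E[:,0]+ca*E[:,1],E[:,2]]
        for c,g in zip(cs,G):
            q=(c['intrinsics']@(np.array(c['R'])@W.T+np.array(c['t'])[:,None])).T;q=(q[:,:2]/q[:,2:]).astype(np.float32)
            s-=cv2.remap(g,q[:,:1],q[:,1:],1).mean()
        return s
    r=min((minimize(f,np.array(p0)+[dx,dy,da],method='Nelder-Mead',options=dict(initial_simplex=np.array(p0)+[dx,dy,da]+np.array([[0,0,0],[.003,0,0],[0,.003,0],[0,0,.04]]))) for dx in(-.004,0,.004) for dy in(-.004,0,.004) for da in(-.06,0,.06)),key=lambda r:r.fun)
    return r.x.round(4),np.degrees(r.x[2]).round(2),round(r.fun,2)
E
python3 - <<'E'
from h import *
from station import eyes
c=eyes.read_camera('wrist');pickle.dump(c,open('w9.pkl','wb'))
w3=pickle.load(open('w3.pkl','rb'));w4=pickle.load(open('w4.pkl','rb'))
print(proj(c,[.65,-.054,.05]))
p=[.6506,-.0538,-.01]
for cs in([w3],[w4],[c],[w3,c]): print(edgefit(cs,p,TAPE))
go(.6425,-.0538,.15,89.5)
# padlock after release, seen in w8
w=pickle.load(open('w8.pkl','rb'));d=w['img'][:,:,0].astype(int)-w['img'][:,:,2];print(proj(w,[.6209,.1273,.076]))
E
```

```text
time: 15.55
ee_pos: [0.7476, -0.0538, 0.2474]
ee_rot: [0.0, 0.016, 1.0, 0.0]
force: [0.5, 0.1, -0.1]
opening: 0.0545
grasp_force: 0.0
[314.42368129  99.12592444]
(array([ 0.6513, -0.0552,  0.002 ]), np.float64(0.12), np.float64(-48.0))
(array([ 0.6501, -0.0482,  0.0523]), np.float64(3.0), np.float64(-35.85))
(array([ 0.6498, -0.0539, -0.0153]), np.float64(-0.87), np.float64(-48.02))
(array([ 0.6499, -0.0544, -0.0038]), np.float64(-0.22), np.float64(-90.65))
t 15.6 pos [ 0.7477 -0.0541  0.2475] psi 88.12 F [ 1.2  0.5 -0.4] -> tx ty tz spin [ 0.2104 -0.0063  0.1949] -0.0153 alt 1.985 mm 143 q7 1.69
[315.46365606 185.8600226 ]
```

```bash
python3 -m creep '[[60,0.211,-0.006,0,-0.015],[60,0.211,-0.006,0,-0.015],[60,0.211,-0.006,0.06,-0.015],[60,0.211,-0.006,0.15,-0.015],[60,0.211,-0.006,0.2,-0.015],[60,0.211,-0.006,0.2,-0.015],[60,0.211,-0.006,0.2,-0.015]]'
python3 - <<'E'
from h import *
go(.642,-.0541,.041,89.5)
E
```

```text
time: 16.48
ee_pos: [0.643, -0.0547, 0.1486]
ee_rot: [0.001, 0.005, 1.0, -0.0]
force: [0.3, -0.4, 0.4]
opening: 0.0551
grasp_force: 0.0
t 16.48 pos [ 0.643  -0.0547  0.1486] psi 89.41 F [ 0.3 -0.4  0.4] -> tx ty tz spin [0.0025 0.0013 0.2151] -0.001 alt 1.999 mm 108 q7 1.74
```

```bash
python3 -m creep '[[60,0.0015,0.001,0.08,0],[60,0.0015,0.001,0.15,0],[60,0.0015,0.001,0.19,0],[60,0.0015,0.001,0.21,0],[60,0.0015,0.001,0.214,0],[60,0.0015,0.001,0.214,0],[0,0.0015,0.001,0.214,0],[0,0.0015,0.001,0.214,0],[0,0.0015,0.001,0.214,0],[0,0.0015,0.001,0.214,0],[0,0.0015,0.001,0.214,0]]'
python3 - <<'E'
from h import *
go(.6095,.22,.2,138.9)
E
```

```text
time: 17.85
ee_pos: [0.6419, -0.0537, 0.0407]
ee_rot: [0.0, 0.005, 1.0, 0.0]
force: [-1.2, 2.4, 5.5]
opening: 0.0337
grasp_force: 29.9
t 17.85 pos [ 0.6419 -0.0537  0.0407] psi 89.43 F [-1.2  2.4  5.5] -> tx ty tz spin [ 0.0701  0.5469 -0.3183] -0.5497 alt 1.45 mm 318 q7 1.77
```

```bash
python3 -m creep '[[0,0,0,-0.06,0],[0,0,0,-0.16,0],[0,0,0,-0.28,0],[0,0,0.1,-0.318,-0.08],[0,0,0.62,-0.318,-0.55],[0,0,0.62,-0.318,-0.55],[0,0,0.62,-0.318,-0.55],[0,0,0.62,-0.318,-0.55],[0,0,0.62,-0.318,-0.55],[0,0,0.62,-0.318,-0.55],[0,0,0.62,-0.318,-0.55],[0,0,0.62,-0.318,-0.55],[0,0,0.62,-0.318,-0.55],[0,0,0.62,-0.318,-0.55]]'
cat >> h.py <<'E'
def disc(c,ctr,rs=(.04,.05,.06,.07,.08,.09,.1)):
    g=cv2.cvtColor(c['img'],cv2.COLOR_RGB2GRAY)
    for r in rs:
        a=np.radians(np.arange(-180,180,.5));q=np.array([proj(c,ctr+[r*np.cos(x),r*np.sin(x),0]) for x in a],np.float32)
        ok=(q[:,0]>0)&(q[:,0]<639)&(q[:,1]>0)&(q[:,1]<399)
        v=cv2.remap(g,q[:,:1],q[:,1:],cv2.INTER_LINEAR)[:,0].astype(int);md=np.median(v[ok])
        i=np.where((v<md-30)&ok)[0];gr=np.split(i,np.where(np.diff(i)>1)[0]+1);print(r,[(round(float(np.degrees(np.average(a[j],weights=md-v[j]))),1),len(j)) for j in gr if len(j)])
E
python3 - <<'E'
from h import *
from station import eyes
c=eyes.read_camera('wrist');pickle.dump(c,open('w10.pkl','wb'))
go(.6095,.22,.2,138.9)
ctr=np.array([.5686,.1733,.04]);print(proj(c,ctr),proj(c,[.6147,.226,.04]),proj(c,[.6214,.1273,.076]))
disc(c,ctr)
g=cv2.cvtColor(c['img'],cv2.COLOR_RGB2GRAY);u,v=map(int,proj(c,ctr));s=g[v-12:v+13,u-12:u+13].astype(int);ys,xs=np.where(s<np.median(s)-40);print('hub',bp(c,u-12+xs.mean(),v-12+ys.mean(),.04),len(xs))
E
```

```text
time: 19.6
ee_pos: [0.6449, 0.2552, 0.1993]
ee_rot: [0.0, -0.414, 0.91, -0.0]
force: [0.9, -0.5, -3.3]
opening: 0.0339
grasp_force: 29.9
t 19.65 pos [0.6449 0.2555 0.1993] psi 138.88 F [-0.1 -0.2 -4. ] -> tx ty tz spin [ 0.0999  0.0067 -0.0013] -0.0002 alt 2.0 mm 50 q7 2.01
[320.99160873  81.13209711] [320.68226003 153.44500396] [239.22524792  75.97398577]
0.04 [(-175.9, 13), (-162.7, 14), (-41.9, 13), (41.8, 12), (56.4, 11), (171.3, 14)]
0.05 [(-175.8, 10), (-165.3, 10), (-42.1, 42), (43.4, 9), (54.8, 10), (174.0, 9)]
0.06 [(-175.8, 10), (-167.2, 10), (-43.2, 50), (44.2, 8), (53.8, 8), (175.5, 9)]
0.07 [(-175.9, 7), (-168.4, 8), (-43.5, 42), (45.0, 7), (53.2, 8), (176.8, 8)]
0.08 [(-176.0, 7), (-169.3, 8), (-42.8, 37), (45.6, 6), (52.7, 6), (177.6, 7)]
0.09 [(-175.8, 6), (-42.8, 33), (45.8, 6), (52.2, 6), (178.3, 6)]
0.1 [(-180.0, 1), (-43.9, 27), (46.3, 6), (52.0, 5), (178.7, 5)]
hub [0.56810557 0.1728106  0.04      ] 130
```

```bash
python3 - <<'E'
from h import *
c=pickle.load(open('w10.pkl','rb'))
T=np.array([.6449,.2555,0]);ps=np.radians(138.88);X=np.array([-np.sin(ps),np.cos(ps),0])
b=.1993-.0407
for n,x,z in(('rear bottom',.032,0),('rear z40',.032,.04),('step z40',.029,.04),('rear top',.029,.058)):
    print(n,[proj(c,T+(x-.008+e)*X+[0,0,b+z]).round(1).tolist() for e in(-.002,0,.002)])
g=cv2.cvtColor(c['img'],cv2.COLOR_RGB2GRAY);print([(v,int(g[v,312:330].mean())) for v in range(190,262)])
for v in (215,225,235,245): print(v,g[v,270:372:2].tolist())
E
```

```text
rear bottom [[317.7, 206.6], [317.7, 203.7], [317.7, 200.8]]
rear z40 [[317.8, 230.2], [317.8, 226.6], [317.8, 223.0]]
step z40 [[317.8, 235.5], [317.8, 232.0], [317.8, 228.4]]
rear top [[317.9, 251.4], [317.9, 247.4], [317.9, 243.5]]
[(190, 177), (191, 154), (192, 134), (193, 126), (194, 125), (195, 124), (196, 124), (197, 123), (198, 123), (199, 122), (200, 122), (201, 121), (202, 121), (203, 120), (204, 112), (205, 91), (206, 69), (207, 59), (208, 58), (209, 58), (210, 58), (211, 58), (212, 57), (213, 57), (214, 58), (215, 57), (216, 57), (217, 57), (218, 57), (219, 56), (220, 56), (221, 56), (222, 57), (223, 59), (224, 63), (225, 71), (226, 79), (227, 87), (228, 94), (229, 100), (230, 104), (231, 108), (232, 110), (233, 106), (234, 92), (235, 70), (236, 56), (237, 52), (238, 52), (239, 52), (240, 53), (241, 53), (242, 54), (243, 57), (244, 62), (245, 69), (246, 75), (247, 82), (248, 88), (249, 92), (250, 95), (251, 99), (252, 102), (253, 106), (254, 109), (255, 110), (256, 111), (257, 111), (258, 111), (259, 111), (260, 111), (261, 110)]
215 [119, 120, 120, 119, 117, 119, 121, 120, 120, 119, 86, 58, 58, 57, 58, 57, 57, 58, 57, 57, 58, 57, 58, 58, 57, 58, 58, 58, 58, 57, 58, 57, 57, 58, 58, 57, 56, 75, 115, 123, 121, 120, 122, 121, 119, 119, 119, 120, 121, 121, 123]
225 [120, 120, 122, 122, 120, 120, 122, 121, 109, 71, 66, 71, 73, 74, 74, 73, 73, 72, 72, 72, 72, 71, 71, 72, 72, 71, 71, 71, 71, 71, 71, 71, 71, 70, 71, 71, 70, 66, 66, 99, 116, 118, 119, 121, 122, 123, 123, 120, 117, 117, 121]
235 [114, 103, 93, 87, 82, 79, 78, 64, 66, 82, 80, 77, 76, 75, 76, 76, 75, 71, 69, 70, 70, 70, 70, 70, 71, 71, 70, 71, 71, 71, 72, 71, 71, 71, 72, 71, 69, 73, 75, 62, 60, 78, 80, 80, 85, 91, 102, 110, 116, 119, 119]
245 [78, 79, 78, 78, 78, 78, 71, 57, 60, 65, 67, 67, 68, 68, 69, 68, 69, 69, 69, 68, 69, 69, 69, 69, 69, 69, 69, 69, 70, 70, 70, 69, 70, 70, 70, 70, 70, 70, 66, 59, 53, 66, 78, 78, 78, 79, 79, 78, 79, 78, 78]
```

```bash
python3 -m creep '[[0,0.08,0.006,0,-0.002],[0,0.104,0.006,0.04,-0.002],[0,0.104,0.006,0.12,-0.002],[0,0.104,0.006,0.19,-0.002],[0,0.104,0.006,0.215,-0.002],[0,0.104,0.006,0.225,-0.002],[0,0.104,0.006,0.225,-0.002],[0,0.104,0.006,0.225,-0.002]]'
python3 - <<'E'
from h import *
go(.608,.2188,.0807,139.1)
E
```

```text
time: 20.65
ee_pos: [0.6092, 0.2189, 0.088]
ee_rot: [0.001, -0.415, 0.91, -0.0]
force: [-0.6, -0.3, -3.0]
opening: 0.0338
grasp_force: 29.9
t 20.65 pos [0.6092 0.2189 0.088 ] psi 139.08 F [-0.6 -0.3 -3. ] -> tx ty tz spin [0.0017 0.0017 0.0147] -0.0002 alt 2.0 mm 7 q7 2.04
```

```bash
python3 -m creep '[[0,0.0017,0.0017,0,0],[0,0.0017,0.0017,0.006,0],[0,0.0017,0.0017,0.009,0],[0,0.0017,0.0017,0.0105,0],[0,0.0017,0.0017,0.012,0],[0,0.0017,0.0017,0.0125,0],[0,0.0017,0.0017,0.013,0],[0,0.0017,0.0017,0.013,0]]'
python3 - <<'E'
from h import *
from station import eyes
go(.608,.2188,.0807,139.1)
c=eyes.read_camera('wrist');pickle.dump(c,open('w11.pkl','wb'))
g=cv2.cvtColor(c['img'],cv2.COLOR_RGB2GRAY);ctr=np.array([.5684,.1731,.04]);print(proj(c,ctr))
for v in(182,186,190,194,198,202): 
    r=g[v,280:360].astype(int);i=np.where(r<r.max()-40)[0]+280;print(v,i.tolist() if len(i)<40 else (i.min(),i.max(),len(i)))
disc(c,ctr,(.036,.038,.04,.05,.06,.07,.08,.09))
E
```

```text
time: 21.65
ee_pos: [0.6074, 0.2183, 0.0807]
ee_rot: [0.0, -0.415, 0.91, -0.0]
force: [-2.8, -1.4, 3.8]
opening: 0.0341
grasp_force: 29.9
t 21.65 pos [0.6074 0.2183 0.0807] psi 139.07 F [-2.8 -1.4  3.8] -> tx ty tz spin [-0.0015 -0.0002  0.    ] -0.0003 alt 2.0 mm 1 q7 2.04
[317.19135059 148.48498749]
182 []
186 []
190 []
194 []
198 []
202 [308, 309, 310, 323, 324, 325, 326]
0.036 [(-176.1, 13), (-41.5, 11), (41.0, 13), (56.3, 14), (170.8, 4)]
0.038 [(-176.2, 12), (-162.5, 13), (-41.5, 11), (49.0, 67), (170.2, 12)]
0.04 [(-176.2, 12), (-163.1, 11), (-41.5, 11), (49.3, 88), (170.7, 12)]
0.05 [(-176.2, 10), (-165.9, 9), (-41.3, 38), (49.1, 91), (173.5, 9)]
0.06 [(-176.2, 8), (-167.5, 7), (-39.3, 47), (49.2, 91), (175.1, 8)]
0.07 [(-176.2, 6), (-168.8, 6), (-39.1, 44), (49.1, 123), (176.3, 6)]
0.08 [(-176.3, 6), (-169.8, 6), (-39.2, 38), (49.1, 145), (177.2, 6)]
0.09 [(-176.1, 5), (-170.5, 5), (-39.1, 34), (49.0, 177), (178.0, 5)]
```

```bash
python3 -m creep '[[50,0,0,-0.001,0],[50,0,0,-0.001,0],[50,0,0,-0.001,0],[50,0,0,-0.001,0],[50,0,0,-0.03,0],[50,0,0,-0.08,0],[50,0,0,-0.2,0],[50,0,0,-0.33,0],[50,0,0,-0.33,0],[50,-0.1,0,-0.33,0],[50,-0.16,0,-0.33,0],[50,-0.16,0,-0.33,0]]'
python3 - <<'E'
from h import *
from station import eyes
c=eyes.read_camera('wrist');pickle.dump(c,open('w12.pkl','wb'))
ctr=np.array([.5684,.1731,.04])
disc(c,ctr,(.036,.06,.08,.11))
T=[(a,b,d,e,f+.04,h+.04) for a,b,d,e,f,h in TAPE]
print('tape',edgefit([c],[.6142,.2257,np.radians(49)],T),proj(c,[.6142,.2257,.09]))
L=[(-.022,.022,-.01,.01,.04,.076)];print('lock',edgefit([c],[.6209,.1273,np.radians(-41)],L),proj(c,[.6214,.1273,.076]))
go(.58,.0,.25,60); go(.529,-.3,.2,-9.5)
E
```

```text
time: 23.2
ee_pos: [0.6596, 0.281, 0.2444]
ee_rot: [-0.0, -0.416, 0.909, 0.0]
force: [0.4, -0.1, 0.3]
opening: 0.046
grasp_force: 0.0
0.036 [(-175.0, 13), (-42.3, 12), (49.1, 111)]
0.06 [(-175.6, 9), (-167.0, 9), (-44.3, 53), (49.1, 83), (175.7, 10)]
0.08 [(-43.5, 40), (49.2, 61), (177.8, 8)]
0.11 []
tape (array([0.6123, 0.2235, 0.8745]), np.float64(50.11), np.float64(-57.89)) [315.41197108 124.24834209]
lock (array([ 0.6211,  0.1261, -0.7375]), np.float64(-42.25), np.float64(-59.54)) [243.85403353  49.67945978]
t 23.25 pos [0.6593 0.2794 0.2446] psi 139.14 F [-0.3 -0.5  0.4] -> tx ty tz spin [ 0.5264 -0.2456 -0.0104] 0.8793 alt -1.121 mm 290 q7 1.99
t 23.25 pos [0.6593 0.2794 0.2446] psi 139.14 F [-0.3 -0.5  0.4] -> tx ty tz spin [ 1.0468 -0.561   0.0899] -0.3485 alt 1.652 mm 596 q7 1.99
```

```bash
python3 - <<'E'
from h import *
for f in('w11','w12'):
    c=pickle.load(open(f+'.pkl','rb'));g=cv2.cvtColor(c['img'],cv2.COLOR_RGB2GRAY)
    u,v=map(int,proj(c,[.5684,.1731,.04]));s=g[v-14:v+15,u-14:u+15].astype(int);ys,xs=np.where(s<np.median(s)-40)
    h=bp(c,u-14+xs.mean(),v-14+ys.mean(),.04);print(f,'hub',h.round(4))
    a=np.radians(49.1);d=np.array([np.cos(a),np.sin(a),0])
    for z in(.04,.08,.098):
        rs=np.arange(.02,.125,.001);print(z,[(round(r*1e3),int(g[tuple(np.round(proj(c,h*[1,1,0]+[0,0,z]+r*d)).astype(int)[::-1])])) for r in rs])
E
```

```text
w11 hub [0.5683 0.1729 0.04  ]
0.04 [(20, 161), (21, 159), (22, 161), (23, 164), (24, 165), (25, 165), (26, 164), (27, 164), (28, 162), (29, 160), (30, 161), (31, 161), (32, 162), (33, 163), (34, 163), (35, 162), (36, 146), (37, 114), (38, 76), (39, 54), (40, 55), (41, 55), (42, 54), (43, 53), (44, 55), (45, 54), (46, 53), (47, 54), (48, 53), (49, 53), (50, 56), (51, 65), (52, 71), (53, 84), (54, 89), (55, 92), (56, 97), (57, 94), (58, 82), (59, 52), (60, 49), (61, 49), (62, 49), (63, 50), (64, 53), (65, 57), (66, 62), (67, 73), (68, 78), (69, 81), (70, 84), (71, 90), (72, 93), (73, 95), (74, 97), (75, 97), (76, 96), (77, 97), (78, 96), (79, 96), (80, 96), (81, 96), (82, 96), (83, 94), (84, 87), (85, 46), (86, 40), (87, 43), (88, 46), (89, 52), (90, 53), (91, 53), (92, 55), (93, 60), (94, 63), (95, 65), (96, 66), (97, 67), (98, 68), (99, 69), (100, 69), (101, 68), (102, 68), (103, 67), (104, 65), (105, 69), (106, 80), (107, 89), (108, 91), (109, 91), (110, 92), (111, 90), (112, 91), (113, 91), (114, 90), (115, 90), (116, 90), (117, 89), (118, 90), (119, 90), (120, 89), (121, 89), (12
[... 5087 characters left out ...]
36), (64, 137), (65, 137), (66, 136), (67, 136), (68, 136), (69, 136), (70, 136), (71, 135), (72, 135), (73, 135), (74, 135), (75, 135), (76, 135), (77, 135), (78, 134), (79, 129), (80, 121), (81, 110), (82, 105), (83, 116), (84, 127), (85, 134), (86, 135), (87, 135), (88, 135), (89, 135), (90, 135), (91, 135), (92, 134), (93, 132), (94, 126), (95, 116), (96, 114), (97, 138), (98, 169), (99, 191), (100, 200), (101, 199), (102, 192), (103, 171), (104, 146), (105, 132), (106, 129), (107, 131), (108, 131), (109, 131), (110, 130), (111, 128), (112, 128), (113, 129), (114, 131), (115, 130), (116, 129), (117, 127), (118, 126), (119, 126), (120, 125), (121, 126), (122, 125), (123, 127), (124, 127)]
```

Both goods check out numerically: lock r≈70.6 mm, tape r≈68–69 mm, both on their lines and disc unturned. Now the record key.

```bash
python3 -m creep '[[0,0.526,-0.246,-0.01,0.88],[0,0.526,-0.246,-0.01,0.88],[0,0.526,-0.246,-0.01,0.88],[0,0.526,-0.246,-0.01,0.88],[0,0.526,-0.246,-0.01,0.88],[0,0.526,-0.246,-0.01,0.88],[0,0.526,-0.246,-0.01,0.88],[0,0.526,-0.246,-0.01,0.88],[0,0.526,-0.246,-0.01,0.88],[0,0.526,-0.246,-0.01,0.88]]'
python3 - <<'E'
from h import *
go(.529,-.3,.2,-9.5)
E
```

```text
time: 24.5
ee_pos: [0.5798, -0.0008, 0.2504]
ee_rot: [-0.0, 0.259, 0.966, 0.0]
force: [-0.3, 0.7, 0.2]
opening: 0.0003
grasp_force: 0.0
t 24.5 pos [ 0.5798 -0.0008  0.2504] psi 59.95 F [-0.3  0.7  0.2] -> tx ty tz spin [-0.2118 -0.5687  0.1007] 0.7716 alt -1.228 mm 308 q7 1.13
```

```bash
python3 -m creep '[[0,-0.212,-0.569,0.1,0.772],[0,-0.212,-0.569,0.1,0.772],[0,-0.212,-0.569,0.1,0.772],[0,-0.212,-0.569,0.1,0.772],[0,-0.212,-0.569,0.1,0.772],[0,-0.212,-0.569,0.1,0.772],[0,-0.212,-0.569,0.1,0.772],[0,-0.212,-0.569,0.1,0.772],[0,-0.212,-0.569,0.1,0.772],[0,-0.212,-0.569,0.1,0.772]]'
python3 - <<'E'
from h import *
go(.529,-.3,.088,-9.5)
E
```

```text
time: 25.75
ee_pos: [0.5292, -0.2996, 0.2003]
ee_rot: [0.0, 0.763, 0.646, 0.0]
force: [0.1, 0.5, 0.3]
opening: 0.0005
grasp_force: 0.0
t 25.75 pos [ 0.5292 -0.2996  0.2003] psi -9.5 F [0.1 0.5 0.3] -> tx ty tz spin [-0.0009 -0.0003  0.2247] -0.0 alt 2.0 mm 112 q7 0.66
```

Stop latched with the target about 1.7 mm below measured 88.7 mm; I'll press the same way.

```bash
python3 -m creep '[[0,0,0,0.09,0],[0,0,0,0.15,0],[0,0,0,0.18,0],[0,0,0,0.2,0],[0,0,0,0.21,0],[0,0,0,0.22,0],[0,0,0,0.225,0],[0,0,0,0.228,0],[0,0,0,0.229,0],[0,0,0,0.229,0]]'
python3 -m creep '[[0,0,0,-0.03,0],[0,0,0,-0.12,0],[0,0,0,-0.3,0],[0,-0.3,0.1,-0.4,0],[0,-0.3,0.1,-0.4,0],[0,-0.3,0.1,-0.4,0],[0,-0.3,0.1,-0.4,0]]'
python3 - <<'E'
from h import *
from station import eyes
c=eyes.read_camera('wrist');pickle.dump(c,open('w13.pkl','wb'))
t=eyes.read_camera('top');pickle.dump(t,open('t13.pkl','wb'))
P=dict(play=(.5363,-.2588),rec=(.5292,-.3000),fast=(.5226,-.3407),stop=(.5155,-.3828))
g=c['img'].min(2)
for k,v in P.items():
    a,b=proj(c,[*v,.0765]),proj(c,[*v,.0665]);u,w=((a+b)/2).astype(int);s=g[max(w-12,0):w+13,max(u-12,0):u+13];ys,xs=np.where(s>150)
    print(k,a.round(1),b.round(1),'seen',(max(u-12,0)+xs.mean()).round(1),(max(w-12,0)+ys.mean()).round(1),len(xs))
o=pickle.load(open('top.pkl','rb'))['img'].astype(int);d=np.abs(t['img'].astype(int)-o).max(2)
d[:, 390:]=0;d[:,:170]=0;d[300:]=0;d[:85]=0
n,l,st,ce=cv2.connectedComponentsWithStats((d>45).astype(np.uint8));print([(st[i].tolist()) for i in range(1,n) if st[i,4]>8])
go(.5,-.4,.4,-9)
E
```

```text
time: 27.0
ee_pos: [0.5296, -0.3001, 0.0882]
ee_rot: [0.001, 0.764, 0.645, 0.001]
force: [-7.7, 5.3, 25.5]
opening: 0.001
grasp_force: 13.0
time: 27.88
ee_pos: [0.5521, -0.461, 0.2878]
ee_rot: [0.002, 0.765, 0.644, -0.001]
force: [-0.0, 0.2, -0.0]
opening: 0.0001
grasp_force: 0.0
play [269.7  -0.6] [271.2   3.1] seen 269.3 1.5 20
rec [271.6  43.6] [273.   45.8] seen 272.9 45.1 214
fast [273.8  83.8] [275.   84.8] seen 273.5 82.1 192
stop [275.6 122.4] [276.7 122.3] seen 275.4 121.9 196
[[344, 173, 2, 10, 11], [255, 181, 21, 20, 88], [289, 181, 13, 14, 82], [345, 188, 9, 2, 16], [350, 237, 10, 14, 57], [371, 282, 19, 18, 173]]
t 27.98 pos [ 0.5532 -0.4563  0.2856] psi -9.65 F [ 0.2 -0.4 -0.2] -> tx ty tz spin [ 0.0932 -0.1238 -0.2287] -0.0072 alt 1.993 mm 138 q7 0.79
```

```bash
python3 -m creep '[[0,-0.15,0,-0.05,0],[0,-0.15,0,-0.05,0],[0,-0.15,0,-0.05,0],[0,-0.15,0,-0.05,0],[0,-0.15,0,-0.05,0],[0,-0.15,0,-0.05,0]]'
python3 - <<'E'
from h import *
from station import eyes
c=eyes.read_camera('wrist');P=dict(play=(.5363,-.2588),rec=(.5292,-.3000),fast=(.5226,-.3407),stop=(.5155,-.3828))
o=pickle.load(open('scene.pkl','rb'));n=eyes.read_camera('scene')
for nm,cc in(('wrist',c),('scene0',o),('scene1',n)):
  g=cc['img'].min(2)
  for k,v in P.items():
    a,b=proj(cc,[*v,.0765]),proj(cc,[*v,.0665]);u,w=((a+b)/2).round().astype(int);h=12 if nm=='wrist' else 7;y0,x0=max(w-h,0),max(u-h,0);s=g[y0:w+h+1,x0:u+h+1].astype(float);wt=np.clip(s-130,0,None)
    ys,xs=np.mgrid[:s.shape[0],:s.shape[1]] if s.size else (0,0);print(nm,k,'up',a.round(1),'down',b.round(1),'seen',(x0+(xs*wt).sum()/wt.sum()).round(1),(y0+(ys*wt).sum()/wt.sum()).round(1)) if wt.sum()>0 else print(nm,k,'none')
t=pickle.load(open('t13.pkl','rb'))
d=np.abs(eyes.read_camera('top')['img'].astype(int)-pickle.load(open('top.pkl','rb'))['img']).max(2);print('driver area change',(d[240:262,400:415]>45).sum(),'wrench',(d[245:295,245:260]>45).sum(),'socket',(d[205:216,346:357]>45).sum(),'glue',(d[148:168,314:330]>45).sum(),'masking',(d[150:175,390:416]>45).sum())
E
```

```text
time: 28.72
ee_pos: [0.5417, -0.5287, 0.3106]
ee_rot: [-0.0, 0.763, 0.646, 0.0]
force: [0.0, 0.1, 0.4]
opening: 0.0003
grasp_force: 0.0
wrist play up [270.9 -65. ] down [272.4 -59.3] seen 274.0 102.4
wrist rec up [272.5 -18.9] down [273.9 -14.8] seen 274.4 102.4
wrist fast up [274.4  23.2] down [275.6  26. ] seen 274.2 22.9
wrist stop up [275.9  63.7] down [277.1  65.2] seen 275.8 63.9
scene0 play up [214.5 201.7] down [215.2 204.8] seen 216.2 200.8
scene0 rec up [198.5 200.5] down [199.3 203.5] seen 198.8 200.1
scene0 fast up [182.8 199.3] down [183.7 202.3] seen 183.3 199.0
scene0 stop up [166.6 198.1] down [167.6 201.1] seen 166.5 197.7
scene1 play up [214.5 201.7] down [215.2 204.8] seen 215.7 200.0
scene1 rec up [198.5 200.5] down [199.3 203.5] seen 199.6 202.3
scene1 fast up [182.8 199.3] down [183.7 202.3] seen 183.4 199.0
scene1 stop up [166.6 198.1] down [167.6 201.1] seen 166.5 197.7
driver area change 0 wrench 0 socket 0 glue 0 masking 0
```

Record is down, stop, fast and play are up, and the bystanders have not moved.

```bash
python3 -c "
from station import job
print(job.close_job())"
```

```text
the job is handed in; nothing more can be done
None
```

Job done and handed in at about 29 s: stop was pressed first and play popped up, the padlock and tape measure stand on the single and double lines (padlock within about 1 mm of centre, tape about 1–2 mm towards the hub), and record is latched down with stop up. The turntable was not turned, and the socket, wrench, driver, glue and masking tape show no change in the top camera.

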